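# Blow the stud clean, then rock the angle gauge on it to the mark and hold

### The arm

A 6-joint arm with a two-finger parallel gripper is mounted at the origin on a cart in front of the work surface, level with it; the furniture and walls round the work are solid. World frame = base frame: x ahead of the robot, y to its left, z up, the work surface at z = 0. Lengths are in m, angles in rad, forces in N, time in s.
With the tool pointing down it reaches from about 0.325 to 0.85 m from the base axis. Payload 15.5 kg.
Tool frame: the origin (TCP) lies on the centre line of the jaws, within the pads' length; the fingertips stand 22 mm ahead of it and the grasp point (between the pads) lies 3 mm ahead of it; z points along the fingers, y is the line along which they close (so a half turn about z gives the same grasp; the last joint's range is limited). The gripper opens to 91 mm and grips with 3 to 60 N. Pads are 32 mm wide; open, the fingers measure 118 mm over their backs; the gripper's body (76 mm by 178 mm) begins 60 mm behind the grasp point.
Start: joints at [-1.351, 0.494, 1.345, -0, 1.302, -0.096], TCP at [0.194, -0.594, 0.236] pointing down, gripper open.
Joint ranges: [-2.91, 2.91], [-0.82, 2.16], [0.22, 2.67], [-1.22, 4.37], [0.12, 2.79], [-3.08, 3.08]. Speed limits (rad/s): [1.89, 1.89, 2.57, 3.01, 3.01, 3.01].

### API

Orientations are given as a unit quaternion [w, x, y, z].
In Python, from rig import ctrl, viewer, models gives the robot as it stands.
- The arm moves only by the tool apply_moves, never from a script. Its argument "motion" is a list that holds one entry, the list of rows, each a list of 7 numbers: the opening, from 0 (shut) to 1 (fully open), then the shift along the tool's x, y, z in cm, then the turn, a rotation vector about the tool's x, y, z in rad. A call has 1 to 12 rows; each row is the pose to reach, as a shift and turn from the pose commanded when the call began, along the tool's axes at that moment; what a row does not reach only later rows make up. A row lasts 1/8 s, in which the tool goes at most 62.5 mm and 10.7 degrees, less where a joint would pass 70% of its speed; a pose out of reach is approached as far as the arm can. A call with a gripper value outside its range is refused whole. The fingers move at their own pace and stop on an object; "grip_force" is the grip in N (left out, the last holds). Time passes only in rows, so rows that repeat a pose let the fingers close. It gives the time, the measured TCP pose, the force, the opening and the grip force at its end, in the units of the state.
- ctrl.state(): the state, without advancing time (a new reading comes with each control period).
- viewer.camera(name): name is "side" or "top" or "wrist"; returns (picture, depth): 480x640x3 uint8, blue, green, red; 480x640 float32, m along the optical axis (not along the pixel's ray), 0 where there is no reading.
- viewer.camera_info(name): a dict with "fx", "fy", "cx", "cy" (pixels), "k1" (the pictures are not rectified: a ray, as slopes to the right and down, at radius r is drawn at 1 + k1 r^2 times it, then the intrinsics apply), "R" (3x3) and "t" (3): a world point X has camera coordinates R X + t. Camera axes: x right, y down, z forward; pixel columns grow to the right and rows downward; lengths in m; the calibration is good to about 2 mm. A picture is of the moment at which its call begins: read the wrist's pose just before it. camera_info takes no time and is no camera call; for the wrist camera it gives the pose at the moment of the call.
- ctrl.sign_off(): hands the job in; it is judged then, once.
Trained networks look in the newest picture that a camera, given by its name, has taken for a name from the list of things; names that differ only in an ending like _2 or _b are one class to them, and where a whole thing is asked for, a point or a joint stands for the part that bears it (a point fixed in the world has none). Each returns a list of dicts, best first, with "conf" (0 to 1); they miss things now and then, are a little off and sometimes report something else, mostly with a low value. They report only what shows in the picture. A call takes as long as a camera call. They do not tell look-alikes from the thing itself.
- models.masks_of(camera, name): "pixels" (480x640 bool, what is visible of it) and "rect" ([left, top, right, bottom] in pixels, round what is visible of it).
- models.landmark_of(camera, name): "at" ([row, column] in pixels: a listed point, or the origin of a listed thing).
The state is a dict: "time_s": time; "joints": joint angles; "qd": joint speeds; "effort": joint torques, N m; "eef_pos": TCP position; "orientation": TCP orientation; "force": force on the tool from outside, world axes, zero at the start; "wrist_torque": the same for the moment, N m; "width": finger opening in m; "grip_force": force on a finger pad.
Only numpy, scipy, OpenCV 4.12 (cv2) and the standard library are available. Lean on these libraries where they do the work, as an engineer would, in place of code of your own. Each camera call takes 0.05 s, during which the arm holds its last target. There are 200 camera calls.

### The job

Blow the grit off the steel stud: squeeze the red trigger of the bench air gun fully in toward its blue handle for a moment and let it spring back. Then pick up the pendulum angle gauge by its black grip, rest the middle of its foot on the round top of the stud, dial upright, and rock it sideways until the swinging pointer settles on the red mark. Finish still holding the gauge there, foot touching the stud and pointer steady on the mark; leave the loose bottles and the whetstone where they stand.

Things in the scene. Friction and masses are not known exactly. Their poses are not given: they have to be found in the camera images.
- gauge: loose pendulum angle gauge, 0.34 kg, 143 mm tall. Origin: centre of the foot's underside, z up; dial faces -x, to the robot. Foot 46 (x) x 72 (y) x 8 mm; grey round dial case 86 mm across, 22 mm thick, axis 52 mm up; black grip block 28 (x) x 26 (y) mm from 91 to 143 mm up. Grip it across the 26 mm (fingers closing along y), so that it cannot turn between the pads when rocked about x
- gauge_grip (a point): where to grip: in the grip block, 120 mm above the gauge's underside, on its z axis; axes as gauge
- foot_centre (a point): centre of the flat underside of the gauge's foot (same point as gauge)
- pointer_tip (a point): tip of the black pointer, 38 mm from the dial axis, 14.5 mm in front (-x) of the gauge's middle plane
- red_mark (a point): centre of the red mark (6.6 mm wide, about 10 degrees) on the dial's ring, in the same plane and at the same radius as the pointer's tip
- pointer (a joint): angle (rad) of the free, lightly damped pointer about the gauge's +x; 0 = toward the foot, positive = tip toward the gauge's +y. It always hangs plumb: turning the gauge about its own +x changes it by minus that angle. Swings die out in about 1 s. Fingers cannot touch it
- mark_ring (a joint): angle (rad) of the red mark in the gauge, measured like the pointer's; 0.20 to 0.45 (on the +y side), different each time. The ring stays where it is. The pointer is on the mark when the grip leans toward the gauge's +y by this angle
- stud_block: fixed timber offcut 100 (x) x 90 (y) x 30 mm with a flanged, ball-topped steel stud upright in its middle. Origin: centre of the underside, z up. The stud's top is a ball of 22 mm radius, its highest point 72 mm above the worktop
- stud_centre (a point): centre of the stud's ball, 50 mm above the worktop; the ball's radius is 22 mm
- air_gun: fixed blue air gun on its side on a steel base 10 mm high, nozzle along its -y toward the stud. Origin: on the worktop, z up. Handle: bar along x, 26 x 26 mm, x -80 to 30, y 9 to 35 mm, axis 60 mm up; a brass stub extends it to x -106. Barrel along y at x = 32 mm, top 74 mm up
- squeeze_point (a point): on the gun, 60 mm above the worktop, axes as air_gun: the middle between handle and trigger when squeezed. With the open fingers straddling both here from above and closing along the gun's y, the trigger goes fully in; centred nearer the trigger, the finger on the handle stops the other. Outer faces: handle 18.5 mm to +y, trigger 32.5 mm to -y at rest, about 24 when squeezed
- trigger_pad (a point): outer (-y) face of the red trigger bar (20 mm high, 8 mm thick, 66 mm long), 47 mm from its hinge; it moves along the gun's +y toward the handle
- trigger (a joint): trigger angle (rad): 0 released, 0.28 fully squeezed (stop); at least 0.21 counts as fully. Sprung: 2.3 N at the pad to start, 7.7 N at the stop (12 N on a pad 31 mm from the hinge); springs back by itself
- bottle_green: loose green dropper bottle, 28 mm across, 77 mm tall, standing; origin at the centre of its underside. Leave alone
- glue: loose white bottle with an orange tip, 30 mm across, 93 mm tall, standing; origin at the centre of its underside. Leave alone
- whetstone: loose two-coloured whetstone 28 (x) x 100 (y) x 14 mm lying flat; origin at the centre of its underside. Leave alone
There are look-alikes about, which are no part of the job. Of the things that look like the stud_block, the largest one is meant.

How it is judged:
On the way, in this order (a step that is already met when the one before it is completed fails the run):
1. the air gun's trigger is squeezed fully (0.21 rad or more) for 0.2 s (value of joint trigger above 0.21 rad), for 0.2 s.
2. the trigger has sprung back (value of joint trigger below 0.04 rad), for 0.2 s.
3. the gauge is lifted in the fingers, its foot 30 mm or more above the worktop (height (world z) of foot_centre above 0.03 m and contact force between the fingers and gauge above 2 N), for 0.2 s.
4. the gauge, held, rests on the stud with the pointer settled on the red mark (distance between pointer_tip and red_mark below 0.0033 m and velocity of joint pointer between -0.35 and 0.35 rad/s and contact force between gauge and stud_block above 0.5 N and distance between foot_centre and stud_centre below 0.029 m and height (world z) of foot_centre above 0.055 m and angle between gauge's own x axis and vertical between 1.35 and 1.79 rad and angle between gauge's own z axis and vertical below 0.8 rad and contact force between the fingers and gauge above 2 N), for 0.5 s.
At the end, for the whole second after the job is handed in: Gauge held in the fingers (2 N+), foot touching the stud (0.5 N+), foot middle within 29 mm of the ball's centre and 55 mm or more above the worktop, dial upright to 0.22 rad, pointer tip within 3.3 mm (5 degrees) of the red mark's middle, swinging under 0.35 rad/s; trigger released (all of step 4 and value of joint trigger below 0.04 rad); the arm keeps its last pose, push and grip.
It fails at once if the green dropper bottle is moved by more than 25 mm or tipped (distance of bottle_green from where it was at the start of the episode above 0.025 m or angle between bottle_green's own z axis and vertical above 0.4 rad).
It fails at once if the glue bottle is moved by more than 25 mm or tipped (distance of glue from where it was at the start of the episode above 0.025 m or angle between glue's own z axis and vertical above 0.4 rad).
It fails at once if the whetstone is moved by more than 25 mm or tipped (distance of whetstone from where it was at the start of the episode above 0.025 m or angle between whetstone's own z axis and vertical above 0.4 rad).
It also fails if it takes over 58 s, if anything falls off the work surface, if the arm or the gripper's body presses on something with over 40 N, if the wrist force passes 120 N, or if a joint passes its speed limit or range.

## Working session

There is one attempt and no reset: what is moved stays moved. The work goes in short steps, Python scripts to look and compute and a tool call to move; the robot and the scene stay as the last step left them, time stands still between calls to the robot, and variables do not carry over. Pictures are saved under pics/ and viewed, at most 10 in all, crops included, and the job is handed in when it is done.

Besides the shell and the picture viewer there is one more tool, called after "Request:" by a JSON object that holds its "api" and its "payload". apply_moves: Moves the arm, as the interface text tells. Its arguments: {"type":"object","properties":{"motion":{"type":"array"},"grip_force":{"type":"number"}},"required":["motion"]}

```bash
mkdir -p pics; cat > h.py <<'E'
import numpy as np, cv2
from rig import ctrl, viewer, models
from scipy.spatial.transform import Rotation as Ro
def ray(cam,info,rc):
    r,c=rc; d=np.array([(c-info['cx'])/info['fx'],(r-info['cy'])/info['fy']]); u=d.copy()
    for _ in range(20): u=d/(1+info['k1']*(u@u))
    R=np.array(info['R']);t=np.array(info['t'])
    return -R.T@t, R.T@np.array([u[0],u[1],1.])
def atz(cam,rc,z,info=None):
    o,d=ray(cam,info or viewer.camera_info(cam),rc); return o+d*(z-o[2])/d[2]
def depthpt(cam,rc,dep,info=None):
    o,d=ray(cam,info or viewer.camera_info(cam),rc); return o+d*dep[int(rc[0]),int(rc[1])]
def tri(a,b):
    (o1,d1),(o2,d2)=a,b; d1=d1/np.linalg.norm(d1);d2=d2/np.linalg.norm(d2)
    s=np.linalg.lstsq(np.c_[d1,-d2],o2-o1,rcond=None)[0]
    p,q=o1+s[0]*d1,o2+s[1]*d2; return (p+q)/2,np.linalg.norm(p-q)
def cloud(cam,dep,mask,info=None):
    info=info or viewer.camera_info(cam)
    return np.array([depthpt(cam,(r,c),dep,info) for r,c in np.argwhere(mask&(dep>0))])
def Rt():
    s=ctrl.state(); q=s['orientation']; return np.array(s['eef_pos']),Ro.from_quat([q[1],q[2],q[3],q[0]])
E
python3 - <<'E'
from h import *
np.set_printoptions(precision=4,suppress=True)
ims=[]
for cam in("side","top"):
    im,dep=viewer.camera(cam); cv2.imwrite(f'pics/{cam}0.png',im); np.save(f'pics/{cam}0.npy',dep)
    info=viewer.camera_info(cam)
    print(cam,-np.array(info['R']).T@info['t'])
    for n in("gauge_grip","foot_centre","pointer_tip","red_mark","stud_centre","stud_block","air_gun","squeeze_point","trigger_pad","bottle_green","glue","whetstone"):
        L=models.landmark_of(cam,n)
        for l in L[:3]:
            print(n,round(l['conf'],2),np.round(l['at'],1),depthpt(cam,l['at'],dep,info))
print(Rt()[1].as_matrix())
E
```

```text
side [ 0.3995 -0.8884  0.7706]
gauge_grip 0.6 [296.7 300.5] [ 0.4678 -0.2488  0.132 ]
gauge_grip 0.26 [205.8 291. ] [0.4879 0.1339 0.0646]
foot_centre 0.64 [340.2 302.8] [ 0.4678 -0.28    0.0509]
foot_centre 0.54 [309.1 370.1] [ 0.6207 -0.1778  0.0065]
pointer_tip 0.23 [204.7 292.5] [0.4921 0.1385 0.0644]
stud_centre 0.84 [253.5 318.5] [ 0.5287 -0.0562  0.066 ]
stud_centre 0.67 [305.3 247.3] [ 0.37   -0.1719  0.0449]
stud_centre 0.64 [232.4 239.9] [0.3608 0.0712 0.0423]
stud_block 0.94 [238.4 234.7] [0.3473 0.0705 0.0263]
stud_block 0.93 [316.8 247.1] [ 0.3675 -0.1791  0.0198]
stud_block 0.88 [269.3 313.4] [ 0.5168 -0.0637  0.0281]
air_gun 0.58 [222.6 305.5] [0.5236 0.1343 0.0101]
squeeze_point 0.78 [197.4 291.9] [0.4931 0.1623 0.07  ]
squeeze_point 0.73 [295.6 302.8] [ 0.4717 -0.2512  0.1367]
trigger_pad 0.78 [206.9 293.4] [0.4942 0.1383 0.0578]
bottle_green 0.75 [248.9 382.2] [0.6901 0.0035 0.0138]
glue 0.64 [406.5 288. ] [ 0.4289 -0.3961  0.023 ]
glue 0.49 [249.4 383.7] [0.6939 0.0035 0.0119]
whetstone 0.67 [307.  370.3] [ 0.6214 -0.1753  0.0101]
top [ 0.4418 -0.0561  1.0319]
gaug
[... 196 characters left out ...]
0.4661 -0.2178  0.009 ]
stud_centre 0.84 [309.1 232. ] [0.354  0.0788 0.0479]
stud_centre 0.76 [299.5 341.5] [ 0.3748 -0.1551  0.0464]
stud_centre 0.67 [230.6 287.7] [ 0.5205 -0.0386  0.0737]
stud_block 0.97 [235.5 288.4] [ 0.5108 -0.0399  0.0634]
stud_block 0.87 [297.8 344.5] [ 0.3783 -0.1619  0.0435]
air_gun 0.69 [227.4 205.9] [0.5266 0.1345 0.0652]
squeeze_point 0.62 [244.7 190.3] [0.4896 0.1654 0.0685]
trigger_pad 0.62 [244.6 205.2] [0.4902 0.1351 0.0654]
glue 0.56 [274.1 438.6] [ 0.4304 -0.3689  0.0378]
glue 0.48 [228.2 290.4] [ 0.526  -0.0441  0.0687]
whetstone 0.83 [186.8 342.4] [ 0.6262 -0.1606  0.012 ]
[[ 0.9506  0.3106  0.    ]
 [ 0.3106 -0.9506 -0.    ]
 [-0.      0.     -1.    ]]
```

View pics/top0.png

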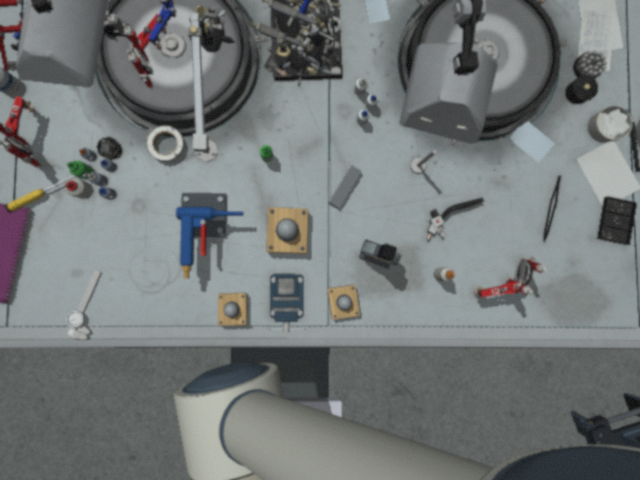

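View pics/side0.png

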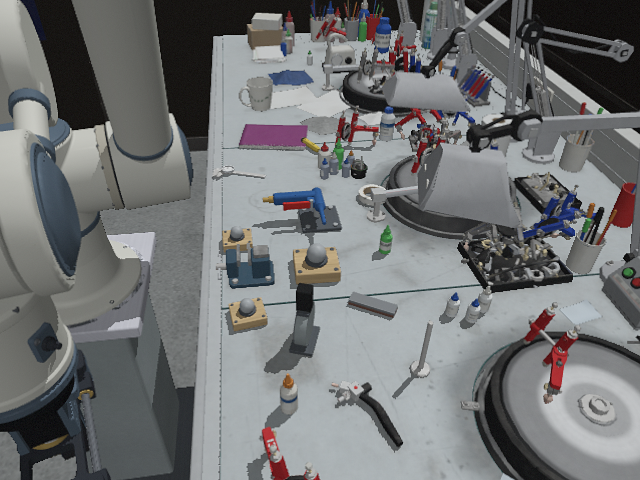

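The large stud is at top pixel (230,288); the smaller look-alikes are at (309,232) and (300,344). The gun handle is at (240,187) with its red trigger at (238,204). The gauge is at (250,380), the only upright dial case. The red pliers at (285,510) are not the trigger.

```bash
python3 - <<'E'
from h import *
np.set_printoptions(precision=4,suppress=True)
def rect(P): 
    c,s,a=cv2.minAreaRect((P[:,:2]*1000).astype(np.float32)); return np.round(c,1),np.round(s,1),round(a,1)
for cam,gun,gau,stud in(("top",(190,285,165,250),(225,285,350,415),(200,265,260,315)),("side",(180,235,255,345),(275,365,285,330),(230,290,290,345))):
    im=cv2.imread(f'pics/{cam}0.png');dep=np.load(f'pics/{cam}0.npy')
    hsv=cv2.cvtColor(im,cv2.COLOR_BGR2HSV).astype(int);H,S,V=hsv[...,0],hsv[...,1],hsv[...,2]
    def box(b): m=np.zeros(dep.shape,bool);m[b[0]:b[1],b[2]:b[3]]=1;return m
    P=cloud(cam,dep,box(gun)&(H>100)&(H<125)&(S>150)); P=P[P[:,2]>.05]
    print(cam,'blue',len(P),P.min(0),P.max(0))
    h=P[(P[:,1]>.145)&(P[:,0]<.55)] ; print(' handle',rect(h),np.percentile(h[:,2],[50,95]))
    R=cloud(cam,dep,box(gun)&((H<8)|(H>172))&(S>150)); print(' red',len(R),rect(R),np.percentile(R[:,2],[5,50,95]),R.min(0),R.max(0))
    G=cloud(cam,dep,box(gau)&(V<70)); G=G[G[:,2]>.1]; print(' grip',len(G),rect(G[G[:,2]>.132]),G[G[:,2]>.132].mean(0),np.percentile(G[:,2],[50,98]))
    G=cloud(cam,dep,box(gau)); G=G[(G[:,2]>.02)&(G[:,2]<.1)]; print(' case',len(G),rect(G))
    B=cloud(cam,dep,box(stud)&(S<60)); B=B[(B[:,2]>.05)&(B[:,2]<.1)]
    A=np.c_[2*B,np.ones(len(B))];x=np.linalg.lstsq(A,(B**2).sum(1),rcond=None)[0]
    print(' ball',len(B),x[:3],np.sqrt(x[3]+x[:3]@x[:3]),B[:,2].max(),B.mean(0))
im=cv2.imread('pics/top0.png');cv2.imwrite('pics/crop.png',cv2.resize(im[170:330,150:450],(800,427),interpolation=cv2.INTER_CUBIC))
E
```

```text
top blue 947 [0.4511 0.0656 0.0605] [0.5678 0.1935 0.0769]
 handle (array([500.6, 168. ]), array([98.7, 44.4]), 0.4) [0.0719 0.0748]
 red 119 (array([500.4, 145.1]), array([61.1, 20.8]), 2.5) [0.0108 0.0689 0.072 ] [0.4702 0.1357 0.0067] [0.5313 0.1568 0.0727]
 grip 220 (array([ 475.1, -237.6]), array([25.1, 25.9]), 71.9) [ 0.4747 -0.2371  0.1417] [0.1416 0.1454]
 case 360 (array([ 474.5, -237.1]), array([84.4, 28. ]), 67.3)
 ball 317 [ 0.5265 -0.0364  0.0513] 0.020788844368626536 0.07418558779896 [ 0.5255 -0.0366  0.0644]
side blue 631 [0.4474 0.057  0.0513] [0.5681 0.1935 0.078 ]
 handle (array([499.6, 166.5]), array([102.9,  43.2]), 3.1) [0.0712 0.0756]
 red 188 (array([501.1, 137.9]), array([12.5, 64.1]), 89.6) [0.0549 0.0646 0.0716] [0.4691 0.1316 0.0515] [0.5331 0.1442 0.0731]
 grip 433 (array([ 475.5, -240.4]), array([27.2, 27.9]), 70.5) [ 0.4753 -0.2431  0.1413] [0.1327 0.1456]
 case 739 (array([ 479.1, -171.5]), array([217.4,  69.4]), 69.7)
 ball 254 [ 0.5265 -0.0377  0.0536] 0.019520708941147595 0.07430188764371415 [ 0.5253 -0.0458  0.0632]
```

View pics/crop.png

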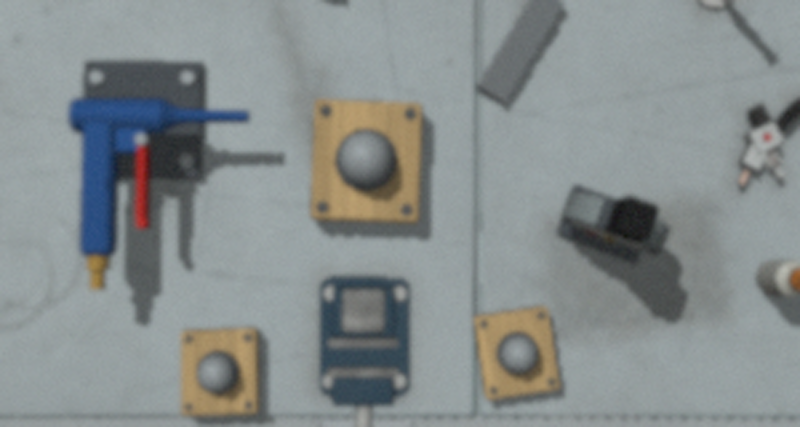

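```bash
python3 - <<'E'
from h import *
np.set_printoptions(precision=4,suppress=True)
cam='top'
im=cv2.imread(f'pics/{cam}0.png');dep=np.load(f'pics/{cam}0.npy')
hsv=cv2.cvtColor(im,cv2.COLOR_BGR2HSV).astype(int);H,S,V=hsv[...,0],hsv[...,1],hsv[...,2]
info=viewer.camera_info(cam)
bl=(H>100)&(H<125)&(S>150);rd=((H<8)|(H>172))&(S>150)
for r in range(215,275,6):
    c=np.flatnonzero(bl[r,165:200])+165; k=np.flatnonzero(rd[r,195:215])+195
    print(r, [atz(cam,(r,x),.073,info)[:2] for x in(c.min()-.5,c.max()+.5)] if len(c) else '', [atz(cam,(r,x),.07,info)[:2] for x in(k.min()-.5,k.max()+.5)] if len(k) else '')
w=viewer.camera_info('wrist');p,R=Rt();C=-np.array(w['R']).T@w['t'];print('cam in tool',R.inv().apply(C-p));print(np.array(w['R'])@R.as_matrix());print(w['fx'],w['cx'],w['cy'])
t=np.array([.487,.167,.2]);print(R.inv().apply(t-p)*100)
E
```

```text
215 [array([0.5515, 0.1924]), array([0.552 , 0.1468])] 
221 [array([0.539 , 0.1817]), array([0.5393, 0.1486])] 
227 [array([0.5264, 0.1835]), array([0.5266, 0.1587])] [array([0.5269, 0.1448]), array([0.527 , 0.1344])]
233 [array([0.5138, 0.1832]), array([0.514 , 0.1584])] [array([0.5143, 0.1445]), array([0.5144, 0.1341])]
239 [array([0.5012, 0.1829]), array([0.5013, 0.1622])] [array([0.5017, 0.1421]), array([0.5017, 0.1359])]
245 [array([0.4887, 0.1825]), array([0.4888, 0.1619])] [array([0.489 , 0.1439]), array([0.4891, 0.1356])]
251 [array([0.4761, 0.1822]), array([0.4762, 0.1616])] [array([0.4765, 0.1436]), array([0.4765, 0.1353])]
257 [array([0.4636, 0.1819]), array([0.4637, 0.1634])] 
263 [array([0.4512, 0.1816]), array([0.4512, 0.163 ])] 
269  
cam in tool [ 0.0831  0.0005 -0.148 ]
[[-0.0005  1.     -0.002 ]
 [-0.9565 -0.001  -0.2918]
 [-0.2918  0.0018  0.9565]]
378.3039153654079 318.9944446173794 242.0558717252673
[ 51.4777 -63.251    3.5914]
```

Request:
{"api": "apply_moves", "payload": {"motion": [[[1,26,-32,0,0,0,-1.4],[1,26,-32,0,0,0,-1.4],[1,26,-32,0,0,0,-1.4],[1,26,-32,0,0,0,-1.4],[1,26,-32,0,0,0,-1.4],[1,26,-32,0,0,0,-1.4],[1,26,-32,0,0,0,-1.4],[1,26,-32,0,0,0,-1.4],[1,26,-32,0,0,0,-1.4],[1,26,-32,0,0,0,-1.4]]]}}

```text
time_s: 2.55
eef_pos: [0.3418, -0.2096, 0.236]
orientation: [0.0, 0.655, 0.756, -0.0]
force: [0.2, 0.3, -0.4]
width: 0.0912
grip_force: 0.0
```

```bash
python3 - <<'E'
from h import *
np.set_printoptions(precision=4,suppress=True)
p,R=Rt();print(p,R.as_matrix(),ctrl.state()['joints'])
Rf=Ro.from_matrix(np.diag([-1,1,-1]));t=np.array([.487,.167,.18])
print(R.inv().apply(t-p)*100,(R.inv()*Rf).as_rotvec())
E
```

```text
[ 0.3418 -0.2096  0.236 ] [[-0.1417  0.9899  0.0002]
 [ 0.9899  0.1417 -0.0001]
 [-0.0002  0.0001 -1.    ]] [-0.6991  0.1775  1.8571 -0.      1.1068 -0.8413]
[35.2199 19.7039  5.5935] [-0.      0.0002 -1.4286]
```

Request:
{"api": "apply_moves", "payload": {"motion": [[[1,35.2,19.7,0,0,0,-1.43],[1,35.2,19.7,0,0,0,-1.43],[1,35.2,19.7,0,0,0,-1.43],[1,35.2,19.7,0,0,0,-1.43],[1,35.2,19.7,0,0,0,-1.43],[1,35.2,19.7,0,0,0,-1.43],[1,35.2,19.7,0,0,0,-1.43],[1,35.2,19.7,0,0,0,-1.43],[1,35.2,19.7,5.6,0,0,-1.43],[1,35.2,19.7,5.6,0,0,-1.43],[1,35.2,19.7,5.6,0,0,-1.43]]]}}

```text
time_s: 3.92
eef_pos: [0.4865, 0.1673, 0.1811]
orientation: [0.0, -0.001, 1.0, 0.0]
force: [-0.0, -1.1, -0.3]
width: 0.0917
grip_force: 0.0
```

```bash
python3 - <<'E'
from h import *
np.set_printoptions(precision=4,suppress=True)
p,R=Rt();info=viewer.camera_info('wrist');im,dep=viewer.camera('wrist');cv2.imwrite('pics/w1.png',im)
print(p,R.as_rotvec())
for n in('squeeze_point','trigger_pad'):
    for l in models.landmark_of('wrist',n): print(n,l['conf'],l['at'],depthpt('wrist',l['at'],dep,info),atz('wrist',l['at'],.06,info))
E
```

```text
[0.4865 0.1673 0.1811] [-0.0041  3.1413  0.0002]
squeeze_point 0.83 [247.0, 324.5] [0.4865 0.1703 0.0711] [0.49   0.1704 0.06  ]
trigger_pad 0.6 [247.1, 281.9] [0.4873 0.1395 0.069 ] [0.4902 0.1386 0.06  ]
```

View pics/w1.png

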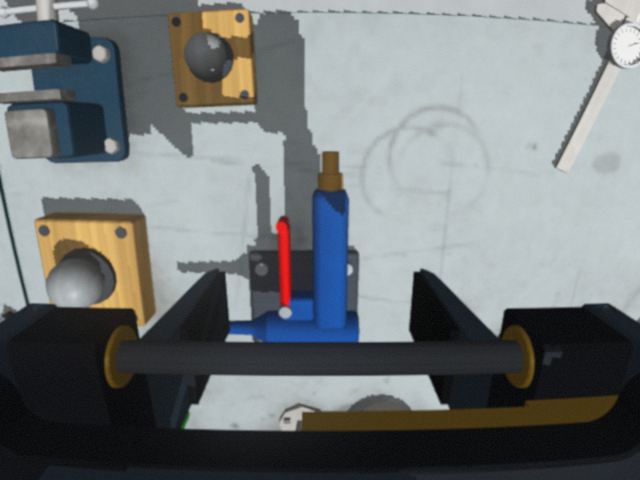

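Request:
{"api": "apply_moves", "payload": {"motion": [[[1,0,0.2,4,0,0,0],[1,0,0.2,8,0,0,0],[1,0,0.2,10.5,0,0,0],[1,0,0.2,11.8,0,0,0],[1,0,0.2,11.8,0,0,0],[0,0,0.2,11.8,0,0,0],[0,0,0.2,11.8,0,0,0],[0,0,0.2,11.8,0,0,0],[0,0,0.2,11.8,0,0,0],[0,0,0.2,11.8,0,0,0],[0,0,0.2,11.8,0,0,0],[0,0,0.2,11.8,0,0,0]]], "grip_force": 20}}

```text
time_s: 5.58
eef_pos: [0.4864, 0.1684, 0.0622]
orientation: [0.0, -0.002, 1.0, -0.001]
force: [2.6, -17.1, 5.2]
width: 0.0398
grip_force: 18.8
```

Request:
{"api": "apply_moves", "payload": {"motion": [[[0,0,0,0,0,0,0],[0,0,0,0,0,0,0],[0,0,0,0,0,0,0],[1,0,0,0,0,0,0],[1,0,0,0,0,0,0],[1,0,0,0,0,0,0],[1,0,0,0,0,0,0],[1,0,0,0,0,0,0],[1,0,0,-5,0,0,0],[1,0,0,-10,0,0,0],[1,0,0,-15,0,0,0],[1,0,0,-17,0,0,0]]]}}

```text
time_s: 7.08
eef_pos: [0.4867, 0.1699, 0.2348]
orientation: [0.002, -0.002, 1.0, 0.0]
force: [0.6, 0.1, -0.8]
width: 0.0914
grip_force: 0.0
```

```bash
python3 - <<'E'
from h import *
np.set_printoptions(precision=4,suppress=True)
p,R=Rt();print(p)
a=np.radians(-19.);
Rf=Ro.from_euler('z',a)*Ro.from_matrix(np.diag([-1,1,-1]))
# view pose: TCP back from gauge so the camera faces the dial
g=np.array([.475,-.238,0]); f=Ro.from_euler('z',a).apply([-1,0,0])
t=g+f*.08; t[2]=.21
print(t,R.inv().apply(t-p)*100,(R.inv()*Rf).as_rotvec())
E
```

```text
[0.4867 0.1699 0.2348]
[ 0.3994 -0.212   0.21  ] [  8.9155 -38.1506   2.4118] [0.0015 0.0035 0.3361]
```

Request:
{"api": "apply_moves", "payload": {"motion": [[[1,8.9,-38.2,0,0,0,0.334],[1,8.9,-38.2,0,0,0,0.334],[1,8.9,-38.2,0,0,0,0.334],[1,8.9,-38.2,0,0,0,0.334],[1,8.9,-38.2,0,0,0,0.334],[1,8.9,-38.2,2,0,0,0.334],[1,8.9,-38.2,2,0,0,0.334],[1,8.9,-38.2,2,0,0,0.334]]]}}

```text
time_s: 8.07
eef_pos: [0.3981, -0.2137, 0.2115]
orientation: [-0.0, 0.165, 0.986, 0.0]
force: [-0.0, 0.4, -0.2]
width: 0.0909
grip_force: 0.0
```

```bash
cat > look.py <<'E'
from h import *
import sys
np.set_printoptions(precision=4,suppress=True)
p,R=Rt();info=viewer.camera_info('wrist');im,dep=viewer.camera('wrist');cv2.imwrite(f'pics/{sys.argv[1]}.png',im);np.save(f'pics/{sys.argv[1]}.npy',dep)
import pickle;pickle.dump(info,open(f'pics/{sys.argv[1]}.pkl','wb'))
print(p,R.as_rotvec())
for n in('gauge_grip','foot_centre','pointer_tip','red_mark','gauge'):
    for l in models.landmark_of('wrist',n)[:2]: print(n,round(l['conf'],2),np.round(l['at'],1),depthpt('wrist',l['at'],dep,info))
E
python3 look.py w2; python3 - <<'E'
from h import *
im=cv2.imread('pics/w2.png');hsv=cv2.cvtColor(im,cv2.COLOR_BGR2HSV)
m=((hsv[...,0]<8)|(hsv[...,0]>172))&(hsv[...,1]>130)
n,l,s,c=cv2.connectedComponentsWithStats(m.astype(np.uint8));print(s[1:][s[1:,4]>8],c[1:][s[1:,4]>8])
E
```

```text
[ 0.3981 -0.2137  0.2115] [-0.5194 -3.0977 -0.0006]
foot_centre 0.58 [289.9 320.7] [ 0.462 -0.235  0.026]
pointer_tip 0.46 [285.6 320.7] [ 0.4622 -0.2351  0.0152]
red_mark 0.94 [284.4 331.1] [ 0.4676 -0.2258  0.0075]
gauge 0.83 [295.2 322.3] [ 0.461  -0.2331  0.0414]
gauge 0.61 [271.8 514. ] [ 0.5044 -0.0537  0.0288]
[[329 286   8   5  32]
 [ 56 298  22  10 148]
 [224 393   5   5  17]] [[332.6875     288.03125   ]
 [ 66.85135135 303.43918919]
 [226.05882353 394.82352941]]
```

View pics/w2.png

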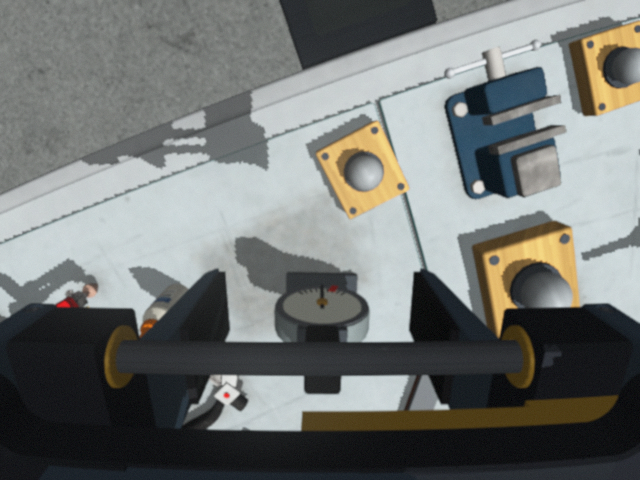

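```bash
python3 - <<'E'
from h import *
import pickle
np.set_printoptions(precision=4,suppress=True)
info=pickle.load(open('pics/w2.pkl','rb'));im=cv2.imread('pics/w2.png')
cv2.imwrite('pics/w2c.png',cv2.resize(im[262:400,265:380],(660,792//1)[:2] if 0 else (500,600),interpolation=cv2.INTER_CUBIC))
X=Ro.from_euler('z',-19,degrees=True).as_matrix()
for g in([.475,-.238,0],[.475,-.240,0]):
    g=np.array(g)
    for nm,rc,xo in(('mark',(288.0,332.7),-.0145),('hub',(301,321.8),-.0145),('tip',(285.6,320.7),-.0145),('markL',(284.4,331.1),-.0145),('gripL',(392,304),.0),('gripR',(392,340),0)):
        o,d=ray('wrist',info,rc); n=X[:,0]; s=(n@g+xo-n@o)/(n@d); print(nm,X.T@(o+s*d-g))
# grip top z .143 blob
hsv=cv2.cvtColor(im,cv2.COLOR_BGR2HSV);dep=np.load('pics/w2.npy')
P=cloud('wrist',dep,np.pad(np.ones((45,60),bool),((340,95),(290,290))),info);P=P[(P[:,2]>.1)&(P[:,2]<.16)]
print(len(P)); 
if len(P)>5:
    Q=(P-[.475,-.238,0])@X; print(np.percentile(Q,[1,50,99],axis=0))
E
```

```text
mark [-0.0145  0.0101  0.0244]
hub [-0.0145 -0.0005  0.0529]
tip [-0.0145 -0.0014  0.0186]
markL [-0.0145  0.0089  0.0156]
gripL [ 0.     -0.0125  0.1572]
gripR [0.     0.0107 0.1572]
mark [-0.0145  0.0121  0.0229]
hub [-0.0145  0.0014  0.0515]
tip [-0.0145  0.0005  0.0171]
markL [-0.0145  0.0108  0.0141]
gripL [ 0.     -0.0107  0.1564]
gripR [0.     0.0127 0.1564]
400
[[-0.0134 -0.0132  0.1135]
 [ 0.0013 -0.0008  0.1421]
 [ 0.0058  0.0117  0.1438]]
```

View pics/w2c.png

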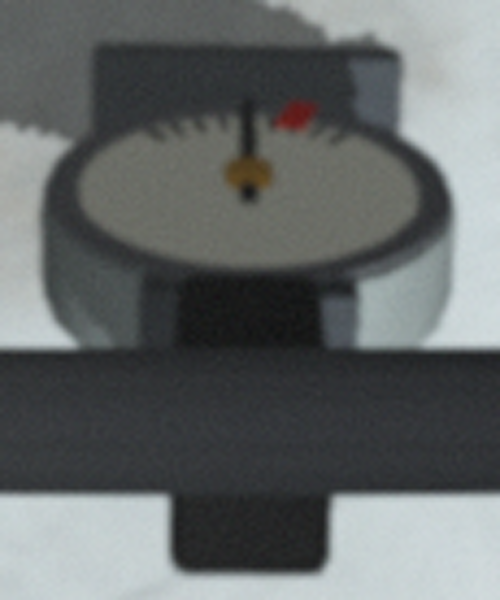

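The mark is on the +y side, but the view is too oblique to read its angle. I'll tilt the camera for a squarer look.

Request:
{"api": "apply_moves", "payload": {"motion": [[[1,1.5,0,0,0,-0.18,0],[1,1.5,0,0,0,-0.36,0],[1,1.5,0,1,0,-0.54,0],[1,1.5,0,4,0,-0.7,0],[1,1.5,0,6,0,-0.7,0],[1,1.5,0,6,0,-0.7,0],[1,1.5,0,6,0,-0.7,0]]]}}

```text
time_s: 9.25
eef_pos: [0.4016, -0.2026, 0.2061]
orientation: [0.303, 0.162, 0.938, -0.053]
force: [-0.2, 0.1, 0.0]
width: 0.0914
grip_force: 0.0
```

```bash
python3 look.py w3; python3 - <<'E'
from h import *
im=cv2.imread('pics/w3.png');hsv=cv2.cvtColor(im,cv2.COLOR_BGR2HSV)
m=((hsv[...,0]<8)|(hsv[...,0]>172))&(hsv[...,1]>130)
n,l,s,c=cv2.connectedComponentsWithStats(m.astype(np.uint8));print(s[1:][s[1:,4]>8],c[1:][s[1:,4]>8])
cv2.imwrite('pics/w3c.png',cv2.resize(im[140:340,220:420],(600,600),interpolation=cv2.INTER_CUBIC))
E
```

```text
[ 0.4016 -0.2026  0.2061] [ 0.4302  2.4857 -0.1417]
gauge_grip 0.74 [264.5 308.4] [ 0.4629 -0.2334  0.1291]
gauge_grip 0.65 [155.8 324.5] [ 0.4692 -0.2229  0.0094]
foot_centre 0.62 [157.9 308.8] [ 0.4641 -0.2361  0.0128]
pointer_tip 0.74 [156.6 322.5] [ 0.4688 -0.2247  0.0102]
pointer_tip 0.7 [156.8 313. ] [ 0.4649 -0.2324  0.0119]
red_mark 0.97 [154.3 323.1] [ 0.4687 -0.2241  0.0075]
gauge 0.74 [158.  311.5] [ 0.4621 -0.2327  0.0166]
gauge 0.73 [232.9 410.3] [ 0.6015 -0.1669  0.0138]
[[ 318  156   11   10   70]
 [   0  189   55   54 1050]
 [  26  212    6    4   19]
 [   0  230    5   10   34]
 [  43  232    7   10   43]
 [   0  246    4   13   24]
 [   0  271   27   27  421]
 [ 262  376   54   36  608]
 [ 326  376   17   36  377]
 [ 244  397   11   22  113]
 [ 267  401    4    7   15]
 [ 416  404    8    7   49]
 [ 243  411    7   20   77]
 [ 299  414    3   11   22]
 [ 260  424    7    7   37]] [[322.68571429 160.27142857]
 [ 25.9847619  211.60095238]
 [ 28.15789474 213.52631579]
 [  1.47058824 233.61764706]
 [ 46.46511628 235.79069767]
 [  0.66666667 252.70833333]
 [ 11.90973872 281.57482185]
 [296.02796053 394.83223684]
 [334.81432361 395.97082228]
 [249.87610619 407.16814159]
 [268.6        403.86666667]
 [419.42857143 407.16326531]
 [245.77922078 423.46753247]
 [300.22727273 419.63636364]
 [263.37837838 427.75675676]]
```

View pics/w3c.png

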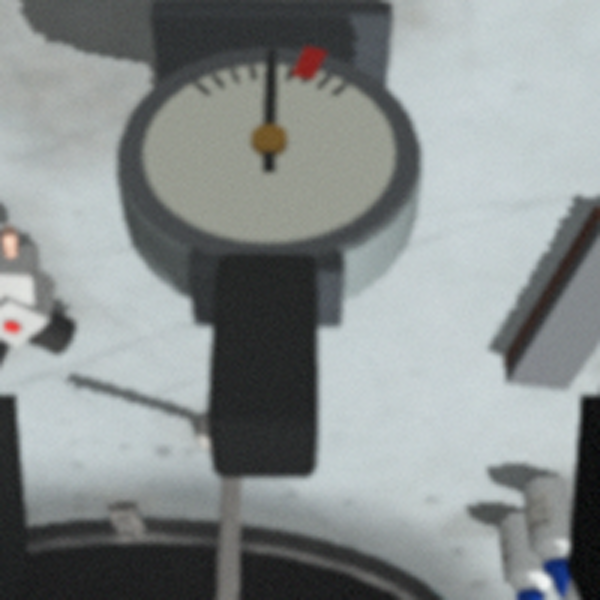

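```bash
python3 - <<'E'
from h import *
import pickle
np.set_printoptions(precision=4,suppress=True)
info=pickle.load(open('pics/w3.pkl','rb'))
X=Ro.from_euler('z',-19,degrees=True).as_matrix();g=np.array([.475,-.239,0]);n=X[:,0]
q={}
for nm,rc in(('mark',(160.3,322.7)),('hub',(186.3,309.4)),('tip',(157,310.2)),('foot L',(142,271)),('foot R',(142,350)),('gripL',(297.5,292)),('gripR',(297.5,325))):
    xo={'m':-.0145,'h':-.0145,'t':-.0145,'f':.023,'g':-.014}[nm[0]]
    o,d=ray('wrist',info,rc); s=(n@g+xo-n@o)/(n@d); q[nm]=X.T@(o+s*d-g); print(nm,q[nm])
v=q['mark']-q['hub'];print(np.arctan2(v[1],-v[2]),np.hypot(v[1],v[2]))
v=q['tip']-q['hub'];print(np.arctan2(v[1],-v[2]),np.hypot(v[1],v[2]))
p,R=Rt()
Rf=Ro.from_euler('z',-19,degrees=True)*Ro.from_matrix(np.diag([-1,1,-1]))
for t in([.475,-.2385,.21],[.475,-.2385,.123]): print(R.inv().apply(np.array(t)-p)*100,(R.inv()*Rf).as_rotvec())
print(Rf.inv().apply(np.array([.475,-.2385,.21])-p)*100)
E
```

```text
mark [-0.0145  0.0117  0.02  ]
hub [-0.0145  0.0006  0.0524]
tip [-0.0145  0.0006  0.0155]
foot L [ 0.023  -0.0443 -0.0547]
foot R [ 0.023   0.0411 -0.0535]
gripL [-0.014  -0.0089  0.1559]
gripR [-0.014   0.0129  0.1559]
0.3289395716118987 0.03421118876550054
-0.0007089543536451768 0.03693247855194979
[-6.7183 -0.8364  4.4304] [-0.0071  0.6257 -0.0089]
[-1.6229 -0.8018 11.4821] [-0.0071  0.6257 -0.0089]
[-8.0311 -0.919  -0.3471]
```

Request:
{"api": "apply_moves", "payload": {"motion": [[[1,-6.7,-0.84,4.4,-0.003,0.18,-0.004],[1,-6.7,-0.84,4.4,-0.005,0.36,-0.006],[1,-6.7,-0.84,4.4,-0.007,0.54,-0.008],[1,-6.7,-0.84,4.4,-0.007,0.626,-0.009],[1,-6.7,-0.84,4.4,-0.007,0.626,-0.009],[1,-6.7,-0.84,4.4,-0.007,0.626,-0.009]]]}}

```text
time_s: 10.3
eef_pos: [0.4755, -0.2396, 0.2104]
orientation: [-0.002, 0.166, 0.986, -0.001]
force: [0.5, -0.1, -1.0]
width: 0.0917
grip_force: 0.0
```

```bash
python3 - <<'E'
from h import *
np.set_printoptions(precision=4,suppress=True)
p,R=Rt();info=viewer.camera_info('wrist');im,dep=viewer.camera('wrist')
Rf=Ro.from_euler('z',-19,degrees=True)*Ro.from_matrix(np.diag([-1,1,-1]))
print(p,R.inv().apply(np.array([.475,-.2385,.123])-p)*100,(R.inv()*Rf).as_rotvec())
im,dep=viewer.camera('top');P=cloud('top',dep,np.pad(np.ones((60,70),bool),((225,195),(350,220))))
cv2.imwrite('pics/t2.png',im)
E
```

```text
[ 0.4755 -0.2396  0.2104] [0.0484 0.1105 8.744 ] [-0.0023 -0.0037 -0.0016]
```

Request:
{"api": "apply_moves", "payload": {"motion": [[[1,0.05,0.1,3,0,-0.003,0],[1,0.05,0.1,6,0,-0.003,0],[1,0.05,0.1,8,0,-0.003,0],[1,0.05,0.1,8.75,0,-0.003,0],[1,0.05,0.1,8.75,0,-0.003,0],[0,0.05,0.1,8.75,0,-0.003,0],[0,0.05,0.1,8.75,0,-0.003,0],[0,0.05,0.1,8.75,0,-0.003,0],[0,0.05,0.1,8.75,0,-0.003,0],[0,0.05,0.1,8.75,0,-0.003,0],[0,0.05,0.1,8.75,0,-0.003,0],[0,0.05,0.1,8.75,0,-0.003,0]]], "grip_force": 40}}

```text
time_s: 11.9
eef_pos: [0.4741, -0.2373, 0.1223]
orientation: [0.001, 0.166, 0.986, 0.0]
force: [0.8, -0.5, -0.2]
width: 0.0263
grip_force: 40.0
```

Request:
{"api": "apply_moves", "payload": {"motion": [[[0,0,0,-3,0,0,0],[0,0,0,-7,0,0,0],[0,0,0,-11,0,0,0],[0,0,0,-13,0,0,0],[0,0,0,-13,0,0,0],[0,0,0,-13,0,0,0]]]}}

```text
time_s: 12.65
eef_pos: [0.4732, -0.237, 0.2511]
orientation: [0.0, 0.166, 0.986, 0.001]
force: [-0.3, 0.3, -2.0]
width: 0.0256
grip_force: 40.0
```

```bash
python3 look.py w4; python3 - <<'E'
from h import *
np.set_printoptions(precision=4,suppress=True)
im=cv2.imread('pics/w4.png')
cv2.imwrite('pics/w4c.png',cv2.resize(im[200:440,200:440],(600,600),interpolation=cv2.INTER_CUBIC))
p,R=Rt(); print(ctrl.state()['force'],ctrl.state()['width'])
# ball from wrist depth
import pickle
dep=np.load('pics/w4.npy');info=pickle.load(open('pics/w4.pkl','rb'))
ls=models.landmark_of('wrist','stud_centre')
for l in ls: print(l['conf'],l['at'],atz('wrist',l['at'],.05,info))
P=cloud('wrist',dep,np.ones(dep.shape,bool),info)
B=P[(np.hypot(P[:,0]-.5265,P[:,1]+.037)<.022)&(P[:,2]>.045)&(P[:,2]<.08)]
if len(B)>30:
    A=np.c_[2*B,np.ones(len(B))];x=np.linalg.lstsq(A,(B**2).sum(1),rcond=None)[0];print(len(B),x[:3],np.sqrt(x[3]+x[:3]@x[:3]),B[:,2].max())
E
```

```text
[ 0.4732 -0.237   0.2511] [0.5217 3.0971 0.0022]
gauge_grip 0.71 [326.3 321.2] [ 0.4644 -0.2336  0.2709]
gauge_grip 0.42 [311.9 419. ] [ 0.4461 -0.2012  0.3129]
foot_centre 0.88 [242.4 320.4] [ 0.4619 -0.2328  0.1701]
foot_centre 0.29 [244.9 321.4] [ 0.4611 -0.2319  0.1789]
pointer_tip 0.67 [230.7 319.3] [ 0.4633 -0.234   0.136 ]
red_mark 0.93 [229.1 335.5] [ 0.4659 -0.2225  0.1363]
gauge 0.6 [241.3 320. ] [ 0.4615 -0.2329  0.1688]
[-0.7418 -0.4945 -3.882 ] 0.02586836021538684
0.9 [80.7, 358.4] [ 0.3693 -0.1655  0.05  ]
0.76 [201.3, 528.8] [ 0.5235 -0.0421  0.05  ]
1704 [ 0.5262 -0.0368  0.0495] 0.021368997435572534 0.0718872613529421
```

View pics/w4c.png

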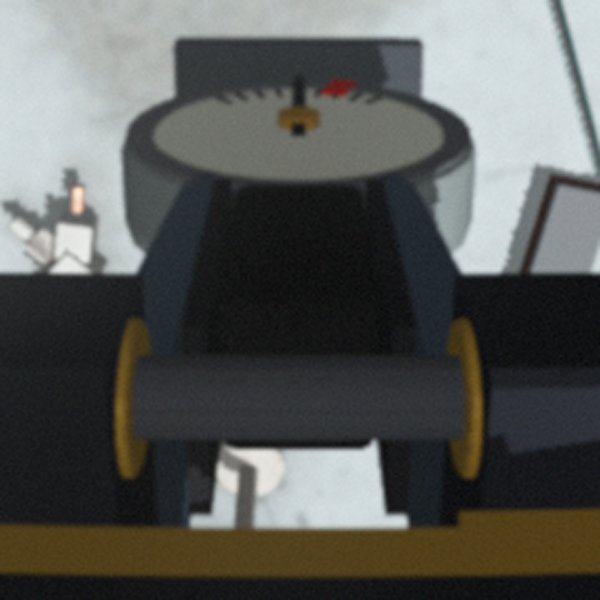

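```bash
cat > tgt.py <<'E'
from h import *
import sys
np.set_printoptions(precision=4,suppress=True)
def tgt(a,lift,c=np.array([.5263,-.037,.050]),h=.1223):
    Rg=Ro.from_euler('z',-19,degrees=True)*Ro.from_rotvec([-a,0,0])
    return c+Rg.apply([0,0,.022+lift+h]),Rg*Ro.from_matrix(np.diag([-1,1,-1]))
p,R=Rt();t,Rf=tgt(float(sys.argv[1]),float(sys.argv[2]))
s=ctrl.state();print(p,t,'shift',R.inv().apply(t-p)*100,'turn',(R.inv()*Rf).as_rotvec(),s['force'],s['width'],s['time_s'])
E
python3 tgt.py .315 .025; python3 tgt.py .315 0
```

```text
[ 0.4737 -0.2372  0.2519] [0.5434 0.0126 0.211 ] shift [ 1.6044 25.8828  4.1249] turn [ 0.3163  0.0012 -0.0024] [ 0.186  -0.2647 -3.3237] 0.025887415593013347 13.0
[ 0.4737 -0.2372  0.2519] [0.5409 0.0053 0.1872] shift [ 1.6064 25.1051  6.5009] turn [ 0.3163  0.0012 -0.0024] [ 0.186  -0.2647 -3.3237] 0.025887415593013347 13.0
```

Request:
{"api": "apply_moves", "payload": {"motion": [[[0,0.3,4,0,0,0,0],[0,0.6,9,0,0.05,0,0],[0,0.9,14,0,0.15,0,0],[0,1.2,19,0,0.25,0,0],[0,1.5,23,1,0.316,0,-0.002],[0,1.6,25.3,2.5,0.316,0,-0.002],[0,1.6,25.9,4.1,0.316,0,-0.002],[0,1.6,25.9,4.1,0.316,0,-0.002],[0,1.6,25.9,4.1,0.316,0,-0.002],[0,1.6,25.9,4.1,0.316,0,-0.002],[0,1.6,25.9,4.1,0.316,0,-0.002],[0,1.6,25.9,4.1,0.316,0,-0.002]]]}}

```text
time_s: 14.5
eef_pos: [0.5436, 0.0124, 0.2118]
orientation: [-0.025, 0.163, 0.974, -0.155]
force: [0.3, 0.0, -3.8]
width: 0.0262
grip_force: 40.0
```

```bash
python3 tgt.py .315 0; python3 look.py w5; python3 - <<'E'
from h import *
im=cv2.imread('pics/w5.png')
cv2.imwrite('pics/w5c.png',cv2.resize(im[200:300,240:400],(800,500),interpolation=cv2.INTER_CUBIC))
E
```

```text
[0.5436 0.0124 0.2118] [0.5409 0.0053 0.1872] shift [0.0329 0.0345 2.5781] turn [ 0.0002  0.002  -0.0012] [ 0.3306  0.0416 -3.8179] 0.026170847747673504 14.5
[0.5436 0.0124 0.2118] [-0.5056 -3.0126  0.4787]
gauge_grip 0.76 [324.8 320. ] [0.5362 0.0214 0.2302]
foot_centre 0.64 [243.2 319. ] [ 0.5235 -0.0059  0.14  ]
pointer_tip 0.78 [233.9 339. ] [ 0.5276 -0.004   0.1045]
pointer_tip 0.36 [154.3 546.8] [0.517  0.1403 0.0689]
red_mark 0.64 [228.4 336.3] [ 0.5244 -0.0068  0.0983]
gauge 0.87 [245.  320.5] [ 0.5237 -0.0032  0.1452]
gauge 0.66 [211.4  77.1] [ 0.4314 -0.367   0.0107]
```

View pics/w5c.png

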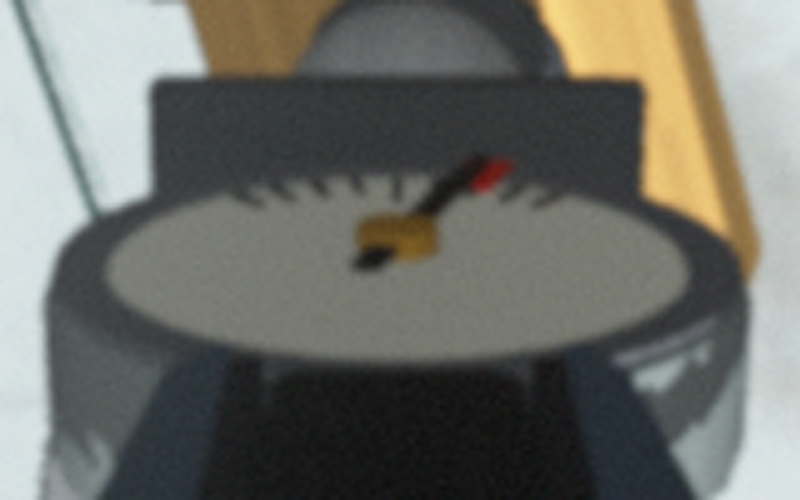

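```bash
python3 tgt.py .36 0.003
```

```text
[0.5436 0.0127 0.2116] [0.5432 0.0121 0.1879] shift [0.0215 0.6674 2.278 ] turn [ 0.0451  0.0018 -0.0008] [-0.6062 -1.1452 -3.829 ] 0.02549874883466295 14.8
```

Request:
{"api": "apply_moves", "payload": {"motion": [[[0,0,0.67,0.7,0.045,0.002,0],[0,0,0.67,1.4,0.045,0.002,0],[0,0,0.67,2,0.045,0.002,0],[0,0,0.67,2.28,0.045,0.002,0],[0,0,0.67,2.28,0.045,0.002,0],[0,0,0.67,2.28,0.045,0.002,0],[0,0,0.67,2.28,0.045,0.002,0],[0,0,0.67,2.28,0.045,0.002,0],[0,0,0.67,2.28,0.045,0.002,0],[0,0,0.67,2.28,0.045,0.002,0]]]}}

```text
time_s: 16.05
eef_pos: [0.5434, 0.012, 0.1878]
orientation: [-0.03, 0.163, 0.97, -0.177]
force: [-1.1, 0.1, -3.4]
width: 0.0261
grip_force: 40.0
```

Request:
{"api": "apply_moves", "payload": {"motion": [[[0,0,0,0.1,0,0,0],[0,0,0,0.1,0,0,0],[0,0,0,0.2,0,0,0],[0,0,0,0.2,0,0,0]]]}}

```text
time_s: 16.55
eef_pos: [0.5431, 0.0113, 0.1859]
orientation: [-0.03, 0.163, 0.97, -0.177]
force: [0.7, -0.5, -3.0]
width: 0.0257
grip_force: 40.0
```

Request:
{"api": "apply_moves", "payload": {"motion": [[[0,0,0,0.1,0,0,0],[0,0,0,0.1,0,0,0],[0,0,0,0.1,0,0,0]]]}}

```text
time_s: 16.92
eef_pos: [0.5432, 0.011, 0.1852]
orientation: [-0.029, 0.163, 0.97, -0.176]
force: [-0.5, 1.3, 3.5]
width: 0.0256
grip_force: 40.0
```

```bash
python3 tgt.py .36 0
```

```text
[0.5432 0.011  0.1852] [0.5428 0.0111 0.185 ] shift [ 0.0335 -0.0011  0.0205] turn [ 0.0002  0.0002 -0.0009] [-0.5347  1.2522  3.5486] 0.025593028395372676 16.925
```

Request:
{"api": "apply_moves", "payload": {"motion": [[[0,0,0,0.1,0,0,0],[0,0,0,0.1,0,0,0],[0,0,0,0.1,0,0,0]]]}}

```text
time_s: 17.3
eef_pos: [0.5433, 0.0109, 0.185]
orientation: [-0.029, 0.163, 0.97, -0.176]
force: [-1.2, 6.4, 15.3]
width: 0.0263
grip_force: 40.0
```

Request:
{"api": "apply_moves", "payload": {"motion": [[[0,0,0,-0.04,0,0,0],[0,0,0,-0.04,0,0,0],[0,0,0,-0.04,0,0,0],[0,0,0,-0.04,0,0,0],[0,0,0,-0.04,0,0,0],[0,0,0,-0.04,0,0,0]]]}}

```text
time_s: 18.05
eef_pos: [0.5433, 0.0109, 0.1851]
orientation: [-0.029, 0.163, 0.97, -0.176]
force: [-0.8, 3.3, 10.6]
width: 0.0258
grip_force: 40.0
```

```bash
python3 look.py w6; python3 - <<'E'
from h import *
im=cv2.imread('pics/w6.png');a=im[200:300,240:400];b=cv2.imread('pics/w5.png')[215:255,300:380]
c=im[215:255,300:380]
L=lambda x,s:cv2.resize(x,s,interpolation=cv2.INTER_CUBIC)
cv2.imwrite('pics/w6c.png',np.vstack([L(c,(800,400)),L(a,(320,200)).copy() if 0 else cv2.copyMakeBorder(L(a,(320,200)),0,0,0,480,0)]))
E
```

```text
[0.5433 0.0109 0.1851] [-0.5025 -2.9932  0.5442]
gauge_grip 0.6 [325.5 318.3] [0.5362 0.0201 0.2037]
foot_centre 0.84 [244.8 317.7] [ 0.5222 -0.0101  0.1174]
foot_centre 0.75 [154.7 567.7] [0.5142 0.1384 0.0695]
pointer_tip 0.71 [231.1 339.3] [ 0.5232 -0.0079  0.0817]
red_mark 0.84 [231.5 338.1] [ 0.5232 -0.0087  0.0822]
gauge 0.98 [243.4 317.4] [ 0.5216 -0.0107  0.1159]
gauge 0.68 [233.5 337.5] [ 0.5238 -0.0079  0.0864]
```

View pics/w6c.png

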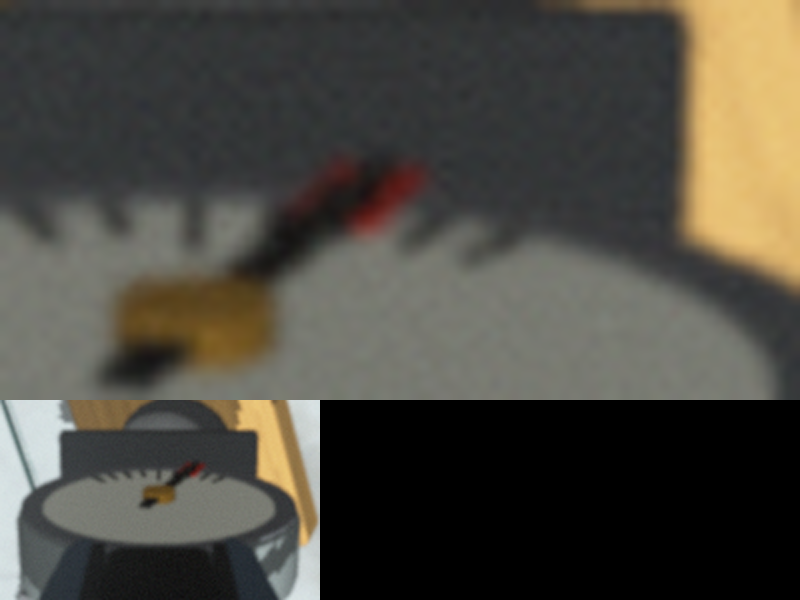

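The pointer lies inside the red mark with red on both sides. I'll hold a moment and hand in.

Request:
{"api": "apply_moves", "payload": {"motion": [[[0,0,0,0,0,0,0],[0,0,0,0,0,0,0],[0,0,0,0,0,0,0],[0,0,0,0,0,0,0],[0,0,0,0,0,0,0],[0,0,0,0,0,0,0],[0,0,0,0,0,0,0],[0,0,0,0,0,0,0]]]}}

```text
time_s: 19.35
eef_pos: [0.5433, 0.0109, 0.1851]
orientation: [-0.029, 0.163, 0.97, -0.176]
force: [-0.8, 4.2, 11.2]
width: 0.0258
grip_force: 40.0
```

```bash
python3 -c "
from rig import ctrl
s=ctrl.state();print(s['force'],s['width'],s['time_s']);print(ctrl.sign_off())"
```

```text
[-0.77816243  4.20587774 11.19229266] 0.025765310888054 19.35
the job is handed in; nothing more can be done
None
```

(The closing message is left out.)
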